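# Make up two gift trays at the packing counter of a preserves shop

## Task

Make up two gift trays from the stock on the counter: the three-place wooden breakfast tray gets the honey, the red jam and, in the middle place, the syrup bottle; the two-place green grill tray gets the pickles and the hot sauce. Stand each jar or bottle upright, flat on the bottom of a place of its own (which of the remaining places does not matter), setting the glass down gently, never dropping it. Leave the apple butter and the blueberry jar standing where they are.

Things in the scene. Friction and masses are not known exactly. Their poses are not given: they have to be found in the camera images.
- honey_center (a point): Honey: amber-golden jar with a yellow lid and a cream label. Full round glass jar, 58 mm in diameter, 76 mm high, loose, 0.1 to 0.4 kg, upright at the start. This point lies on its axis half-way up (38 mm above its underside); z up along the axis, yaw means nothing.
- jam_center (a point): Red jam: dark red jar with a red lid and a cream label. Full round glass jar, 60 mm in diameter, 72 mm high, loose, 0.1 to 0.4 kg, upright at the start. This point lies on its axis half-way up (36 mm above its underside); z up along the axis, yaw means nothing.
- syrup_center (a point): Syrup: brown bottle with a narrow neck, a white cap and a cream label. Full round glass bottle, 50 mm in diameter, 86 mm high, loose, 0.1 to 0.4 kg, upright at the start. This point lies on its axis half-way up (43 mm above its underside); z up along the axis, yaw means nothing. The body is straight for its lower 53 mm (so also at this point); above it a narrow neck carries a 29 mm cap.
- pickles_center (a point): Pickles: olive-green jar with a gold (brass) lid and a cream label. Full round glass jar, 60 mm in diameter, 78 mm high, loose, 0.1 to 0.4 kg, upright at the start. This point lies on its axis half-way up (39 mm above its underside); z up along the axis, yaw means nothing.
- hot_sauce_center (a point): Hot sauce: bright red-orange slim bottle with a narrow neck, a green cap and a cream label. Full round glass bottle, 42 mm in diameter, 88 mm high, loose, 0.1 to 0.4 kg, upright at the start. This point lies on its axis half-way up (44 mm above its underside); z up along the axis, yaw means nothing. The body is straight for its lower 54 mm (so also at this point); above it a narrow neck carries a 29 mm cap.
- wood_tray: Breakfast tray: low wooden tray, three square places in a row along its y axis, fixed to the counter. 90 (x) by 248 (y) by 16 mm high; floor 5 mm, rim 8 mm, two dividers 5 mm thick and rim-high. Places 74 x 74 mm inside, centred at y = -79, 0 and +79 mm, x = 0. Origin: centre of its underside; z up. Its y axis runs crosswise before the robot, turned up to 15 degrees.
- green_tray: Grill tray: low green-painted tray, two square places in a row along its y axis, fixed to the counter. 90 (x) by 169 (y) by 16 mm high; floor 5 mm, rim 8 mm, one divider 5 mm thick and rim-high. Places 74 x 74 mm inside, centred at y = -39.5 and +39.5 mm, x = 0. Origin: centre of its underside; z up. Its y axis runs crosswise before the robot, turned up to 15 degrees.
- apple_butter: Apple butter, stays where it is: very dark brown jar with a black lid and a cream label, 58 mm in diameter, 76 mm high, loose among the stock. Origin: centre of its underside; z up. All seven jars and bottles stand in a loose crosswise row (gaps of 20 mm or more) between the robot and the two trays; the outermost may stand farther out, beside a tray.
- blueberry: Blueberry, stays where it is: dark purple jar with a blue lid and a cream label, 60 mm in diameter, 72 mm high, loose among the stock. Origin: centre of its underside; z up.
There are look-alikes about, which are no part of the job. There is more than one size of the part that bears honey_center; the job needs the middle-sized.

How it is judged:
At the end, for the whole second after the job is handed in: Honey and jam in the outer places of the wooden tray, syrup in its middle; pickles and hot sauce in the green tray: each within 18 mm of a place's centre (x and y), within 6 mm of the floor, upright to 0.1 rad, at rest. Apple butter and blueberry upright within 30 mm of their starts (x of honey_center in the frame of wood_tray between -0.018 and 0.018 m and z of honey_center in the frame of wood_tray between 0.037 and 0.049 m and (y of honey_center in the frame of wood_tray between -0.097 and -0.061 m or y of honey_center in the frame of wood_tray between 0.061 and 0.097 m) and angle between each of honey_center, jam_center, syrup_center, pickles_center, hot_sauce_center, apple_butter, blueberry's own z axis and vertical below 0.1 rad and linear speed of each of honey, jam, syrup, pickles, hot_sauce below 0.02 m/s and x of jam_center in the frame of wood_tray between -0.018 and 0.018 m and z of jam_center in the frame of wood_tray between 0.035 and 0.047 m and (y of jam_center in the frame of wood_tray between -0.097 and -0.061 m or y of jam_center in the frame of wood_tray between 0.061 and 0.097 m) and x of syrup_center in the frame of wood_tray between -0.018 and 0.018 m and z of syrup_center in the frame of wood_tray between 0.042 and 0.054 m and y of syrup_center in the frame of wood_tray between -0.018 and 0.018 m and x of pickles_center in the frame of green_tray between -0.018 and 0.018 m and z of pickles_center in the frame of green_tray between 0.038 and 0.05 m and (y of pickles_center in the frame of green_tray between -0.0575 and -0.0215 m or y of pickles_center in the frame of green_tray between 0.0215 and 0.0575 m) and x of hot_sauce_center in the frame of green_tray between -0.018 and 0.018 m and z of hot_sauce_center in the frame of green_tray between 0.043 and 0.055 m and (y of hot_sauce_center in the frame of green_tray between -0.0575 and -0.0215 m or y of hot_sauce_center in the frame of green_tray between 0.0215 and 0.0575 m) and distance of each of apple_butter, blueberry from where it was at the start of the episode below 0.03 m); the robot touches nothing.
It fails at once if a jar or bottle is dropped (falls free of the fingers faster than 0.6 m/s, about 2 cm of fall) ((linear speed of honey above 0.6 m/s and contact force between honey and the fingers below 0.1 N) or (linear speed of jam above 0.6 m/s and contact force between jam and the fingers below 0.1 N) or (linear speed of syrup above 0.6 m/s and contact force between syrup and the fingers below 0.1 N) or (linear speed of pickles above 0.6 m/s and contact force between pickles and the fingers below 0.1 N) or (linear speed of hot_sauce above 0.6 m/s and contact force between hot_sauce and the fingers below 0.1 N)).
It fails at once if the apple butter jar is pushed more than 30 mm or knocked over (distance of apple_butter from where it was at the start of the episode above 0.03 m or angle between apple_butter's own z axis and vertical above 0.3 rad).
It fails at once if the blueberry jar is pushed more than 30 mm or knocked over (distance of blueberry from where it was at the start of the episode above 0.03 m or angle between blueberry's own z axis and vertical above 0.3 rad).
It also fails if it takes over 134 s, if anything falls off the work surface, if the arm or the gripper's body presses on something with over 40 N, if the wrist force passes 120 N, or if a joint passes its speed limit or range.

## Robot

A 6-joint arm with a two-finger parallel gripper is mounted at the origin on the work surface. World frame = base frame: x ahead of the robot, y to its left, z up, the work surface at z = 0. Lengths are in m, angles in rad, forces in N, time in s.
With the tool pointing down it reaches from about 0.35 to 0.975 m from the base axis. Payload 4.9 kg.
Tool frame: the origin (TCP) lies on the mounting face of the last link; the fingertips stand 173 mm ahead of it and the grasp point (between the pads) lies 155 mm ahead of it; z points along the fingers, y is the direction in which the jaws open and shut (so a half turn about z gives the same grasp; the last joint's range is limited). The gripper opens to 85 mm and grips with 20 to 120 N. Pads are 22 mm wide; open, the fingers measure 114 mm over their backs; the gripper's body (76 mm by 85 mm) begins 54 mm behind the grasp point. The pads swing forward as they close: fully open they stand 13 mm farther back than shut.
Start: joints at [1.073, 0.053, 1.613, -0, 1.476, -0.119], TCP at [0.231, 0.581, 0.405] pointing down, gripper open.
Joint ranges: [-3.01, 3.01], [-1.01, 2.22], [0.06, 2.58], [-1.02, 4.17], [0.09, 2.62], [-3.14, 3.14]. Speed limits (rad/s): [2.57, 2.57, 3.14, 3.14, 3.14, 3.14].

## Interface

Orientations are given as a unit quaternion [w, x, y, z].
In Python, from plant import manip gives the robot as it stands.
- The arm moves only by the tool play_rows, never from a script. Its argument "increments" is a list of rows, each an object with "offset": the shift along the tool's x, y, z in mm, a list of three; "twist": the turn about the tool's z in rad; "grip": the opening, from 0 (shut) to 1 (fully open). In form: [{"offset": [dx, dy, dz], "twist": twist, "grip": grip}, ...]. A call has 1 to 5 rows; each row is the pose to reach, as a shift and turn from the pose commanded when the call began, along the tool's axes at that moment; what a row does not reach only later rows make up. A row lasts 1/12 s, in which the tool goes at most 41.7 mm and 7.16 degrees, less where a joint would pass 70% of its speed; a pose out of reach is approached as far as the arm can. A call with a gripper value outside its range is refused whole. The fingers move at their own pace and stop on an object; the grip force is fixed at half the most. Time passes only in rows, so rows that repeat a pose let the fingers close. It gives the time, the measured TCP pose, the force and the opening at its end, in the units of the state.
- manip.state(): the state, without advancing time (a new reading comes with each control period).
- manip.grab_frame(name): name is "scene" or "top"; returns the picture (420x560x3 uint8, blue, green, red); there is no depth.
- manip.get_calibration(name): a dict with "fx", "fy", "cx", "cy" (pixels), "k1" (the pictures are not rectified: a ray, as slopes to the right and down, at radius r is drawn at 1 + k1 r^2 times it, then the intrinsics apply), "T" (4x4, takes a point from camera to world coordinates). Camera axes: x right, y down, z forward; pixel columns grow to the right and rows downward; lengths in m; the calibration is good to about 2 mm. A picture is of the moment at which its call begins. get_calibration takes no time and is no camera call.
- manip.job_done(): hands the job in, once; it reports no verdict.
Trained networks look in the newest picture that a camera, given by its name, has taken for a name from the list of things; names that differ only in an ending like _2 or _b are one class to them, and where a whole thing is asked for, a point or a joint stands for the part that bears it (a point fixed in the world has none). Each returns a list of dicts, best first, with "p" (0 to 1); they miss things now and then, are a little off and sometimes report something else, mostly with a low value. They report only what shows in the picture. A call takes as long as a camera call. They do not tell look-alikes from the thing itself.
- manip.boxes_of(query, camera): "xyz" ([x, y, z] in m, in the coordinates of the camera as it stood for that picture, good to about 4 mm: the middle of the surface that is visible of it).
- manip.tip_of(query, camera): "xyz" ([x, y, z] in m, in the coordinates of the camera as it stood for that picture, good to about 4 mm: a listed point, or the origin of a listed thing).
The state is a dict: "time": time; "joint_pos": joint angles; "joint_vel": joint speeds; "joint_efforts": joint torques, N m; "tool_pos": TCP position; "tool_rot": TCP orientation; "contact_force": force on the tool from outside, world axes, zero at the start; "ft_torque": the same for the moment, N m; "gripper_width": opening from 0.0 (shut) to 1.0 (fully open).
Only numpy, scipy, OpenCV 4.12 (cv2) and the standard library are available. Lean on these libraries where they do the work, as an engineer would, in place of code of your own. Each camera call takes 0.05 s, during which the arm holds its last target. There are 200 camera calls.

## Working session

There is one attempt and no reset: what is moved stays moved. The work goes in short steps, Python scripts to look and compute and a tool call to move; the robot and the scene stay as the last step left them, time stands still between calls to the robot, and variables do not carry over. Pictures are saved under pics/ and viewed, about 12 in all and at most 16, crops included, and the job is handed in when it is done.

Besides the shell and the picture viewer there is one more tool, called after "Emit:" by a JSON object that holds its "fn" and its "kwargs". play_rows: Moves the arm, as the interface text tells. Its arguments: {"type":"object","properties":{"increments":{"type":"array"}},"required":["increments"]}

```bash
mkdir -p pics; cat > h.py <<'E'
import numpy as np, cv2
from plant import manip
def w(cam,p):
    T=np.array(manip.get_calibration(cam)["T"]); return T[:3,:3]@np.array(p)+T[:3,3]
def px(cam,P):
    c=manip.get_calibration(cam); T=np.linalg.inv(np.array(c["T"])); q=T[:3,:3]@np.array(P)+T[:3,3]
    x,y=q[:2]/q[2]; s=1+c["k1"]*(x*x+y*y); return np.array([c["fx"]*x*s+c["cx"],c["fy"]*y*s+c["cy"]])
def ray(cam,u,v,z):
    c=manip.get_calibration(cam); K=np.array([[c["fx"],0,c["cx"]],[0,c["fy"],c["cy"]],[0,0,1.]])
    x,y=cv2.undistortPoints(np.array([[[u,v]]],float),K,np.array([c["k1"],0,0,0]))[0,0]
    T=np.array(c["T"]); d=T[:3,:3]@np.array([x,y,1]); o=T[:3,3]; return o+d*(z-o[2])/d[2]
E
python3 - <<'E'
from h import *
for c in ("scene","top"):
    cv2.imwrite(f"pics/{c}0.png",manip.grab_frame(c))
    print(c,np.round(manip.get_calibration(c)["T"],3).tolist(),manip.get_calibration(c)["fx"])
    for n in ["honey_center","jam_center","syrup_center","pickles_center","hot_sauce_center","wood_tray","green_tray","apple_butter","blueberry"]:
        print(n,[(round(d["p"],2),np.round(w(c,d["xyz"]),3).tolist(),px(c,w(c,d["xyz"])).astype(int).tolist()) for d in manip.tip_of(n,c)[:5]])
print(manip.state())
E
```

```text
scene [[0.071, 0.756, -0.651, 1.441], [0.997, -0.066, 0.033, -0.027], [-0.018, -0.652, -0.758, 1.151], [0.0, 0.0, 0.0, 1.0]] 543.2640598278799
honey_center [(0.57, [0.434, 0.137, 0.036], [330, 184]), (0.52, [0.527, 0.089, 0.028], [316, 213])]
jam_center [(0.69, [0.441, -0.238, 0.037], [195, 195])]
syrup_center [(0.74, [0.446, -0.012, 0.04], [277, 190]), (0.64, [0.64, 0.154, -0.0], [346, 252])]
pickles_center [(0.81, [0.452, -0.376, 0.036], [144, 201])]
hot_sauce_center [(0.59, [0.456, -0.137, 0.042], [231, 195]), (0.35, [0.444, 0.265, 0.001], [375, 192]), (0.24, [0.617, -0.17, 0.003], [220, 253])]
wood_tray [(0.89, [0.621, -0.174, 0.003], [218, 254]), (0.23, [0.451, -0.377, 0.038], [143, 200])]
green_tray [(0.74, [0.637, 0.155, 0.001], [346, 251]), (0.6, [0.434, 0.138, 0.036], [330, 184])]
apple_butter [(0.76, [0.449, 0.266, 0.0], [376, 194]), (0.4, [0.447, -0.376, 0.04], [144, 199])]
blueberry [(0.8, [0.471, 0.397, -0.004], [423, 198])]
top [[-0.022, -0.987, 0.156, 0.338], [-1.0, 0.02, -0.011, 0.011], [0.008, -0.157, -0.988, 0.986], [0.0, 0.0, 0.0, 1.0]] 391.9953753422632
honey_cent
[... 691 characters left out ...]
'joint_pos': array([ 1.07301367e+00,  5.26813875e-02,  1.61287758e+00, -1.37444303e-05,
        1.47602458e+00, -1.18954645e-01]), 'joint_vel': array([ 2.79993562e-03,  2.26376248e-03, -3.98420776e-04,  9.31201142e-04,
       -1.70717491e-05, -1.30477459e-03]), 'joint_efforts': array([-2.39343472e-04, -3.93709230e+01, -3.70463455e+01, -6.32712135e-05,
        5.65769406e-04, -1.60123989e-05]), 'tool_pos': array([0.23111107, 0.58068122, 0.40472853]), 'tool_rot': array([7.89915688e-06, 1.88282778e-01, 9.82114859e-01, 2.25754088e-06]), 'contact_force': array([-0.95960987,  1.06749075,  0.56583378]), 'ft_torque': array([-0.03293755,  0.01189385,  0.03462568]), 'gripper_width': 1.002237275644507}
```

View pics/scene0.png

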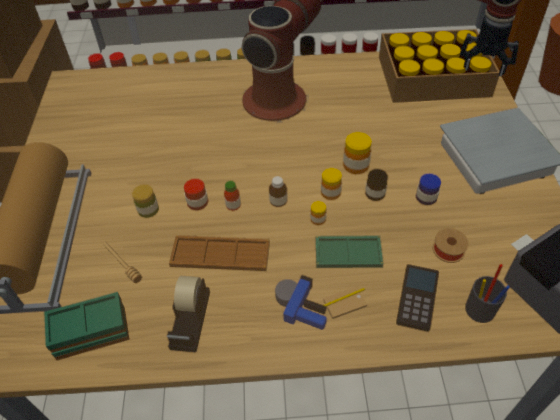

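View pics/top0.png

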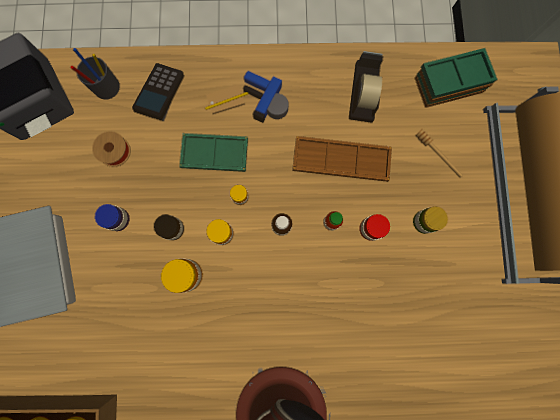

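Scene picture: the seven stock items stand in a row. The honey trio is big (357,152), middle (331,182) and small (318,212), and the middle one is at about (0.43, 0.136). In the top picture the trays are at (340,157) for wood and (214,152) for green. Next I refine positions by colour and a model fit.

```bash
cat > fit.py <<'E'
from h import *
from scipy.optimize import minimize
def lid(cam,P,h,im,rad,g=None):
    # median-colour lid blob near the projected lid centre -> centroid at lid-top height
    u,v=px(cam,[P[0],P[1],h]).astype(int); lab=cv2.cvtColor(im,cv2.COLOR_BGR2LAB).astype(float)
    ref=np.median(lab[v-2:v+3,u-2:u+3].reshape(-1,3),0)
    m=((np.abs(lab-ref)*[.4,1,1]).max(2)<22).astype(np.uint8)
    n,l,s,c=cv2.connectedComponentsWithStats(m); k=l[v,u]
    if k==0: return None
    return ray(cam,*c[k],h)[:2],s[k,4],c[k]
def tray(cam,P,L,im):
    u,v=px(cam,P).astype(int); lab=cv2.cvtColor(im,cv2.COLOR_BGR2LAB).astype(float)
    return u,v,lab
E
python3 - <<'E'
from fit import *
top=cv2.imread("pics/top0.png"); sc=cv2.imread("pics/scene0.png")
J={"honey":(.43,.136,.076),"jam":(.439,-.238,.072),"syrup":(.4475,-.013,.086),"pickles":(.450,-.375,.078),"hot":(.4525,-.137,.088),"apple":(.445,.265,.076),"blue":(.4715,.40,.072)}
for n,(x,y,h) in J.items():
    for c,im in (("top",top),("scene",sc)):
        r=lid(c,(x,y),h,im,0); print(n,c,r and (np.round(r[0],4),r[1],np.round(r[2])))
hsv=cv2.cvtColor(top,cv2.COLOR_BGR2HSV)
for c,im in (("top",top),("scene",sc)):
  hsv=cv2.cvtColor(im,cv2.COLOR_BGR2HSV)
  for n,P,L in (("wood",(.62,-.171,.01),.248),("green",(.64,.156,.01),.169)):
    u,v=px(c,P).astype(int)
    bg=np.zeros(im.shape[:2],np.uint8); lab=cv2.cvtColor(im,cv2.COLOR_BGR2LAB)
    gc=np.full(im.shape[:2],cv2.GC_BGD,np.uint8)
    def hull(p,e=0,c=c,L=L):
        x,y,a=p; R=np.array([[np.cos(a),-np.sin(a)],[np.sin(a),np.cos(a)]])
        q=[px(c,[*(R@[sx*(.045+e),sy*(L/2+e)]+[x,y]),z]) for sx in(-1,1) for sy in(-1,1) for z in(0,.016)]
        return cv2.convexHull(np.array(q,np.float32))
    def fill(h,val,dst,s=1): cv2.fillConvexPoly(dst,np.round(h*16*s).astype(np.int32),val,shift=4)
    fill(hull((P[0],P[1],-.1 if n=="wood" else 0),.03),cv2.GC_PR_BGD,gc)
    fill(hull((P[0],P[1],-.1 if n=="wood" else 0),-.005),cv2.GC_PR_FGD,gc)
    fill(hull((P[0],P[1],-.1 if n=="wood" else 0),-.03),cv2.GC_FGD,gc)
    cv2.grabCut(im,gc,None,np.zeros((1,65)),np.zeros((1,65)),6,cv2.GC_INIT_WITH_MASK)
    m=((gc==1)|(gc==3)).astype(np.float32)
    M=cv2.resize(m,None,fx=4,fy=4,interpolation=cv2.INTER_LINEAR)>.5
    def cost(p):
        d=np.zeros(M.shape,np.uint8); fill((hull(p)+.5)*4-.5,1,d); return (d.astype(bool)^M).sum()
    best=min((minimize(cost,[P[0],P[1],a],method="Nelder-Mead",options=dict(initial_simplex=[[P[0],P[1],a],[P[0]+.01,P[1],a],[P[0],P[1]+.01,a],[P[0],P[1],a+.08]])) for a in(-.15,0,.15)),key=lambda r:r.fun)
    print(n,c,np.round(best.x,4),best.fun,M.sum())
E
```

```text
honey top (array([0.4289, 0.1389]), np.int32(435), array([218., 230.]))
honey scene (array([0.4353, 0.137 ]), np.int32(263), array([331., 175.]))
jam top (array([ 0.4326, -0.2361]), np.int32(442), array([378., 226.]))
jam scene (array([ 0.4406, -0.2374]), np.int32(268), array([193., 187.]))
syrup top (array([ 0.4445, -0.0106]), np.int32(128), array([282., 222.]))
syrup scene (array([ 0.4678, -0.0176]), np.int32(157), array([275., 185.]))
pickles top (array([ 0.3993, -0.0181]), np.int32(161572), array([285., 242.]))
pickles scene (array([ 0.5857, -0.0607]), np.int32(125589), array([261., 223.]))
hot top (array([ 0.4506, -0.135 ]), np.int32(130), array([336., 218.]))
hot scene (array([ 0.4602, -0.137 ]), np.int32(101), array([230., 185.]))
apple top (array([0.4403, 0.2559]), np.int32(548), array([168., 227.]))
apple scene (array([0.464 , 0.2573]), np.int32(399), array([377., 180.]))
blue top (array([0.4699, 0.4018]), np.int32(437), array([106., 215.]))
blue scene (array([0.4779, 0.3996]), np.int32(256), array([430., 181.]))
wood top [ 0.616  -0.1702 -0.137 ] 1133.0 55100Traceback (most recent call last):
  File "<stdin>", line 27, in <module>
  File "<stdin>", line 27, in <genexpr>
    res = _minimize_neldermead(fun, x0, args, callback, bounds=bounds,
                               **options)
    fsim[j] = func(sim[j])
              ~~~~^^^^^^^^
    fx = function(np.copy(x), *(wrapper_args + args))
  File "<stdin>", line 26, in cost
  File "<stdin>", line 16, in hull
  File "h.py", line 6, in px
    c=manip.get_calibration(cam); T=np.linalg.inv(np.array(c["T"])); q=T[:3,:3]@np.array(P)+T[:3,3]
ValueError: time passes only in moves, steps and waits
```

```bash
sed -i 's/manip.get_calibration(cam)/cal(cam)/' h.py; cat >> h.py <<'E'
import functools
@functools.cache
def cal(c): return manip.get_calibration(c)
E
cat > trays.py <<'E'
from fit import *
for c,im in (("top",cv2.imread("pics/top0.png")),("scene",cv2.imread("pics/scene0.png"))):
  for n,P,L in (("wood",(.618,-.171,.01),.248),("green",(.64,.156,.01),.169)):
    a0=-.12 if n=="wood" else -.03
    gc=np.full(im.shape[:2],cv2.GC_BGD,np.uint8)
    def hull(p,e=0):
        x,y,a=p; R=np.array([[np.cos(a),-np.sin(a)],[np.sin(a),np.cos(a)]])
        return cv2.convexHull(np.array([px(c,[*(R@[sx*(.045+e),sy*(L/2+e)]+[x,y]),z]) for sx in(-1,1) for sy in(-1,1) for z in(0,.016)],np.float32))
    def fill(h,val,dst): cv2.fillConvexPoly(dst,np.round(h*16).astype(np.int32),val,shift=4)
    for e,val in ((.03,2),(-.005,3),(-.03,1)): fill(hull((P[0],P[1],a0),e),val,gc)
    cv2.grabCut(im,gc,None,np.zeros((1,65)),np.zeros((1,65)),6,cv2.GC_INIT_WITH_MASK)
    M=cv2.resize((gc%2).astype(np.float32),None,fx=4,fy=4)>.5
    def cost(p):
        d=np.zeros(M.shape,np.uint8); fill((hull(p)+.5)*4-.5,1,d); return (d.astype(bool)^M).sum()
    s=np.array([P[0],P[1],a0]); b=minimize(cost,s,method="Nelder-Mead",options=dict(initial_simplex=s+np.vstack([np.zeros(3),np.diag([.01,.01,.08])])))
    print(n,c,np.round(b.x,4),b.fun,M.sum())
E
timeout 300 python3 trays.py
```

```text
wood top [ 0.6159 -0.1705 -0.1375] 1364.0 54732
green top [ 0.6393  0.1595 -0.0798] 1118.0 37232
wood scene [ 0.6188 -0.1712 -0.1384] 1612.0 48972
green scene [ 0.6418  0.1583 -0.0872] 1008.0 33660
```

Emit:
{"fn": "play_rows", "kwargs": {"increments": [{"offset":[0,0,0],"twist":0.12,"grip":1},{"offset":[0,0,0],"twist":0.24,"grip":1}]}}

```text
time: 1.17
tool_pos: [0.2311, 0.5807, 0.4047]
tool_rot: [0.0, 0.307, 0.952, 0.0]
contact_force: [0.3, 0.1, -0.5]
gripper_width: 0.997
```

Emit:
{"fn": "play_rows", "kwargs": {"increments": [{"offset":[0,0,0],"twist":0.12,"grip":1},{"offset":[0,0,0],"twist":0.24,"grip":1},{"offset":[0,0,0],"twist":0.36,"grip":1},{"offset":[0,0,0],"twist":0.48,"grip":1},{"offset":[0,0,0],"twist":0.6,"grip":1}]}}

```text
time: 1.58
tool_pos: [0.2311, 0.5807, 0.4047]
tool_rot: [0.0, 0.575, 0.818, 0.0]
contact_force: [-0.6, -0.3, 0.7]
gripper_width: 0.998
```

Emit:
{"fn": "play_rows", "kwargs": {"increments": [{"offset":[0,0,15],"twist":0.12,"grip":1},{"offset":[0,0,30],"twist":0.24,"grip":1},{"offset":[0,0,45],"twist":0.352,"grip":1},{"offset":[0,0,60],"twist":0.352,"grip":1},{"offset":[0,0,60],"twist":0.352,"grip":1}]}}

```text
time: 2.0
tool_pos: [0.2306, 0.5797, 0.3404]
tool_rot: [0.001, 0.706, 0.708, -0.003]
contact_force: [0.2, -0.1, -1.4]
gripper_width: 0.999
```

Emit:
{"fn": "play_rows", "kwargs": {"increments": [{"offset":[-30,14,0],"twist":0,"grip":1},{"offset":[-60,27,0],"twist":0,"grip":1},{"offset":[-90,40,0],"twist":0,"grip":1},{"offset":[-120,54,0],"twist":0,"grip":1},{"offset":[-150,67,0],"twist":0,"grip":1}]}}

```text
time: 2.42
tool_pos: [0.2986, 0.4295, 0.3456]
tool_rot: [0.0, 0.706, 0.708, 0.001]
contact_force: [0.6, 0.2, 1.0]
gripper_width: 1.002
```

Emit:
{"fn": "play_rows", "kwargs": {"increments": [{"offset":[-30,14,0],"twist":0,"grip":1},{"offset":[-60,27,0],"twist":0,"grip":1},{"offset":[-90,40,0],"twist":0,"grip":1},{"offset":[-120,54,0],"twist":0,"grip":1},{"offset":[-150,67,0],"twist":0,"grip":1}]}}

```text
time: 2.83
tool_pos: [0.3656, 0.2793, 0.3458]
tool_rot: [0.0, 0.706, 0.708, 0.001]
contact_force: [0.2, 0.3, 0.3]
gripper_width: 1.003
```

Emit:
{"fn": "play_rows", "kwargs": {"increments": [{"offset":[-40,20,0],"twist":0,"grip":1},{"offset":[-80,40,0],"twist":0,"grip":1},{"offset":[-110,54,0],"twist":0,"grip":1},{"offset":[-143,66,0],"twist":0,"grip":1},{"offset":[-143,66,0],"twist":0,"grip":1}]}}

```text
time: 3.25
tool_pos: [0.4329, 0.1334, 0.346]
tool_rot: [0.002, 0.709, 0.706, 0.0]
contact_force: [-0.3, 0.5, 0.5]
gripper_width: 0.998
```

```bash
python3 - <<'E'
from h import *
s=manip.state(); print(s["tool_pos"],s["tool_rot"])
a=manip.grab_frame("scene"); b=manip.grab_frame("top")
cv2.imwrite("pics/p3.png",np.hstack([cv2.resize(a[110:290,240:440],(400,360)),cv2.resize(b[110:290,120:320],(400,360))]))
E
```

```text
[0.43287618 0.13338833 0.34596085] [1.64628023e-03 7.08618141e-01 7.05590220e-01 2.48768986e-04]
```

View pics/p3.png

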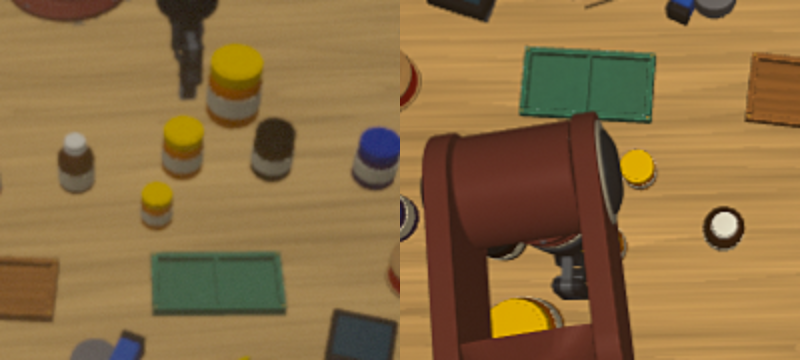

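Emit:
{"fn": "play_rows", "kwargs": {"increments": [{"offset":[0,0,30],"twist":0,"grip":1},{"offset":[0,0,60],"twist":0,"grip":1},{"offset":[0,0,90],"twist":0,"grip":1},{"offset":[0,0,110],"twist":0,"grip":1},{"offset":[0,0,125],"twist":0,"grip":1}]}}

```text
time: 3.77
tool_pos: [0.4297, 0.1391, 0.2174]
tool_rot: [-0.001, 0.706, 0.709, -0.001]
contact_force: [-0.1, -1.1, -0.6]
gripper_width: 0.999
```

Emit:
{"fn": "play_rows", "kwargs": {"increments": [{"offset":[0,0,12],"twist":0,"grip":1},{"offset":[0,0,23],"twist":0,"grip":1},{"offset":[0,0,23],"twist":0,"grip":1},{"offset":[0,0,23],"twist":0,"grip":0.8},{"offset":[0,0,23],"twist":0,"grip":0.6}]}}

```text
time: 4.18
tool_pos: [0.4315, 0.1383, 0.1977]
tool_rot: [0.0, 0.707, 0.708, 0.001]
contact_force: [-0.6, 0.0, 0.5]
gripper_width: 0.746
```

Emit:
{"fn": "play_rows", "kwargs": {"increments": [{"offset":[0,0,0],"twist":0,"grip":0.4},{"offset":[0,0,0],"twist":0,"grip":0.2},{"offset":[0,0,0],"twist":0,"grip":0.2},{"offset":[0,0,0],"twist":0,"grip":0.2},{"offset":[0,0,0],"twist":0,"grip":0.2}]}}

```text
time: 4.6
tool_pos: [0.432, 0.1379, 0.1983]
tool_rot: [0.001, 0.707, 0.707, 0.001]
contact_force: [-0.4, 0.7, 6.2]
gripper_width: 0.66
```

Emit:
{"fn": "play_rows", "kwargs": {"increments": [{"offset":[0,0,-10],"twist":0,"grip":0.2},{"offset":[0,0,-35],"twist":0,"grip":0.2},{"offset":[0,0,-65],"twist":0,"grip":0.2},{"offset":[0,0,-95],"twist":0,"grip":0.2},{"offset":[0,0,-115],"twist":0,"grip":0.2}]}}

```text
time: 5.02
tool_pos: [0.4311, 0.1376, 0.3145]
tool_rot: [0.001, 0.707, 0.707, 0.001]
contact_force: [0.5, -0.3, -2.6]
gripper_width: 0.659
```

Emit:
{"fn": "play_rows", "kwargs": {"increments": [{"offset":[-15,12,0],"twist":0,"grip":0.2},{"offset":[-38,32,0],"twist":0,"grip":0.2},{"offset":[-62,53,0],"twist":0,"grip":0.2},{"offset":[-86,73,0],"twist":0,"grip":0.2},{"offset":[-110,93,0],"twist":0,"grip":0.2}]}}

```text
time: 5.43
tool_pos: [0.5243, 0.0264, 0.3115]
tool_rot: [-0.0, 0.707, 0.707, -0.0]
contact_force: [1.0, 0.5, -2.5]
gripper_width: 0.659
```

Emit:
{"fn": "play_rows", "kwargs": {"increments": [{"offset":[-24,20,0],"twist":0,"grip":0.2},{"offset":[-48,41,0],"twist":0,"grip":0.2},{"offset":[-72,61,0],"twist":0,"grip":0.2},{"offset":[-96,82,0],"twist":0,"grip":0.2},{"offset":[-113,96,0],"twist":0,"grip":0.2}]}}

```text
time: 5.85
tool_pos: [0.621, -0.0875, 0.3113]
tool_rot: [-0.0, 0.708, 0.707, -0.0]
contact_force: [-0.4, 0.4, -2.3]
gripper_width: 0.663
```

Emit:
{"fn": "play_rows", "kwargs": {"increments": [{"offset":[-8,7,0],"twist":0,"grip":0.2},{"offset":[-8,7,0],"twist":0,"grip":0.2},{"offset":[-8,7,0],"twist":0,"grip":0.2}]}}

```text
time: 6.1
tool_pos: [0.6267, -0.0932, 0.3111]
tool_rot: [-0.001, 0.707, 0.707, -0.0]
contact_force: [-0.5, 1.1, -1.6]
gripper_width: 0.658
```

```bash
python3 - <<'E'
from h import *
s=manip.state(); print(s["tool_pos"],s["gripper_width"],s["contact_force"])
a=manip.grab_frame("scene"); b=manip.grab_frame("top")
cv2.imwrite("pics/p4.png",np.hstack([cv2.resize(a[130:300,140:340],(400,340)),cv2.resize(b[90:260,220:420],(400,340))]))
E
```

```text
[ 0.6266698  -0.09317647  0.3111192 ] 0.6578859278225088 [-0.51135973  1.06127742 -1.60444746]
```

View pics/p4.png

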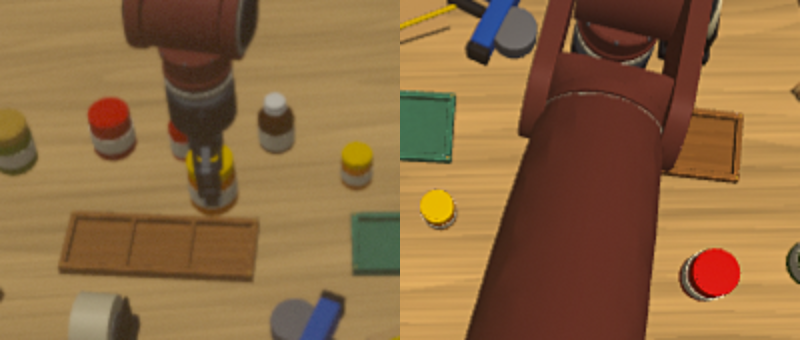

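Emit:
{"fn": "play_rows", "kwargs": {"increments": [{"offset":[0,0,20],"twist":0,"grip":0.2},{"offset":[0,0,45],"twist":0,"grip":0.2},{"offset":[0,0,70],"twist":0,"grip":0.2},{"offset":[0,0,90],"twist":0,"grip":0.2},{"offset":[0,0,100],"twist":0,"grip":0.2}]}}

```text
time: 6.62
tool_pos: [0.6251, -0.0917, 0.2083]
tool_rot: [-0.003, 0.707, 0.708, -0.001]
contact_force: [-0.2, 0.3, -1.3]
gripper_width: 0.66
```

Emit:
{"fn": "play_rows", "kwargs": {"increments": [{"offset":[0,0,3],"twist":0,"grip":0.2},{"offset":[0,0,5],"twist":0,"grip":0.2},{"offset":[0,0,7],"twist":0,"grip":0.2},{"offset":[0,0,7],"twist":0,"grip":0.2}]}}

```text
time: 6.95
tool_pos: [0.6277, -0.0933, 0.2062]
tool_rot: [0.001, 0.707, 0.707, 0.001]
contact_force: [-0.0, -0.1, -1.3]
gripper_width: 0.659
```

Emit:
{"fn": "play_rows", "kwargs": {"increments": [{"offset":[0,0,1],"twist":0,"grip":0.2},{"offset":[0,0,2],"twist":0,"grip":0.2},{"offset":[0,0,2],"twist":0,"grip":0.2}]}}

```text
time: 7.2
tool_pos: [0.6274, -0.0934, 0.2034]
tool_rot: [0.001, 0.707, 0.707, 0.0]
contact_force: [0.1, -0.2, -1.4]
gripper_width: 0.659
```

Emit:
{"fn": "play_rows", "kwargs": {"increments": [{"offset":[0,0,1],"twist":0,"grip":0.2},{"offset":[0,0,2],"twist":0,"grip":0.2},{"offset":[0,0,2],"twist":0,"grip":0.2}]}}

```text
time: 7.45
tool_pos: [0.6276, -0.0935, 0.2033]
tool_rot: [0.0, 0.707, 0.707, -0.0]
contact_force: [-6.1, 1.2, 9.6]
gripper_width: 0.658
```

Emit:
{"fn": "play_rows", "kwargs": {"increments": [{"offset":[0,0,0],"twist":0,"grip":0.7},{"offset":[0,0,0],"twist":0,"grip":0.8},{"offset":[0,0,0],"twist":0,"grip":1},{"offset":[0,0,0],"twist":0,"grip":1},{"offset":[0,0,0],"twist":0,"grip":1}]}}

```text
time: 7.87
tool_pos: [0.6271, -0.0933, 0.2005]
tool_rot: [-0.0, 0.707, 0.707, -0.0]
contact_force: [0.1, -0.4, -0.2]
gripper_width: 0.999
```

Emit:
{"fn": "play_rows", "kwargs": {"increments": [{"offset":[0,0,-15],"twist":0,"grip":1},{"offset":[0,0,-40],"twist":0,"grip":1},{"offset":[0,0,-70],"twist":0,"grip":1},{"offset":[0,0,-100],"twist":0,"grip":1},{"offset":[0,0,-110],"twist":0,"grip":1}]}}

```text
time: 8.28
tool_pos: [0.6285, -0.0937, 0.3177]
tool_rot: [0.004, 0.707, 0.707, 0.002]
contact_force: [0.7, 0.1, 1.2]
gripper_width: 0.999
```

Emit:
{"fn": "play_rows", "kwargs": {"increments": [{"offset":[-20,-27,0],"twist":0,"grip":1},{"offset":[-40,-54,0],"twist":0,"grip":1},{"offset":[-60,-81,0],"twist":0,"grip":1},{"offset":[-80,-108,0],"twist":0,"grip":1},{"offset":[-100,-135,0],"twist":0,"grip":1}]}}

```text
time: 8.7
tool_pos: [0.4907, -0.1938, 0.3109]
tool_rot: [0.0, 0.707, 0.707, -0.0]
contact_force: [-1.2, -0.3, 0.6]
gripper_width: 1.001
```

Emit:
{"fn": "play_rows", "kwargs": {"increments": [{"offset":[-20,-26,0],"twist":0,"grip":1},{"offset":[-44,-56,0],"twist":0,"grip":1},{"offset":[-44,-56,0],"twist":0,"grip":1},{"offset":[-44,-56,0],"twist":0,"grip":1},{"offset":[-44,-56,0],"twist":0,"grip":1}]}}

```text
time: 9.12
tool_pos: [0.4362, -0.2373, 0.3111]
tool_rot: [0.0, 0.707, 0.707, 0.0]
contact_force: [1.5, -0.1, -0.0]
gripper_width: 1.001
```

```bash
python3 - <<'E'
from h import *
s=manip.state(); print(s["tool_pos"],s["gripper_width"],s["contact_force"])
a=manip.grab_frame("scene"); b=manip.grab_frame("top")
cv2.imwrite("pics/p5.png",np.hstack([cv2.resize(a[130:300,110:310],(400,340)),cv2.resize(b[90:260,260:460],(400,340))]))
for c in("scene","top"): print([(round(d["p"],2),np.round(w(c,d["xyz"]),3).tolist()) for d in manip.tip_of("honey_center",c)])
E
```

```text
[ 0.43619199 -0.23731863  0.31108274] 1.0011894505501184 [ 1.45958232 -0.13079789 -0.00395356]
[(0.74, [0.524, 0.092, 0.027]), (0.65, [0.631, -0.093, 0.042]), (0.63, [0.334, 0.225, 0.051])]
[(0.77, [0.621, -0.098, 0.039]), (0.74, [0.332, 0.226, 0.049]), (0.49, [0.519, 0.089, 0.031])]
```

View pics/p5.png

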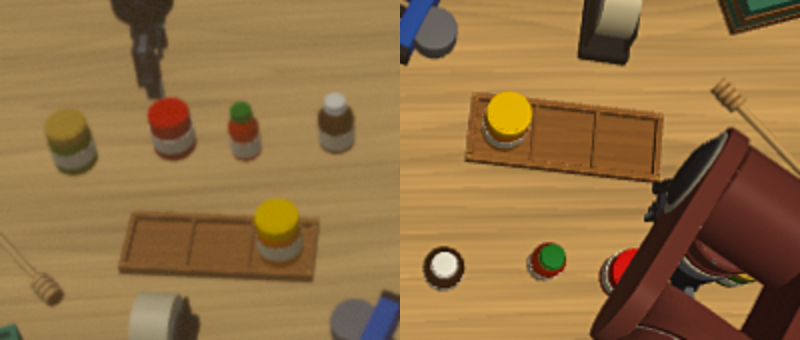

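Emit:
{"fn": "play_rows", "kwargs": {"increments": [{"offset":[0,0,25],"twist":0,"grip":1},{"offset":[0,0,50],"twist":0,"grip":1},{"offset":[0,0,75],"twist":0,"grip":1},{"offset":[0,0,95],"twist":0,"grip":1},{"offset":[0,0,107],"twist":0,"grip":1}]}}

```text
time: 9.73
tool_pos: [0.4359, -0.2361, 0.2009]
tool_rot: [-0.002, 0.707, 0.708, -0.0]
contact_force: [0.5, -0.9, -0.3]
gripper_width: 0.997
```

Emit:
{"fn": "play_rows", "kwargs": {"increments": [{"offset":[0,0,9],"twist":0,"grip":1},{"offset":[0,0,9],"twist":0,"grip":1},{"offset":[0,0,9],"twist":0,"grip":1},{"offset":[0,0,9],"twist":0,"grip":0.8},{"offset":[0,0,9],"twist":0,"grip":0.6}]}}

```text
time: 10.15
tool_pos: [0.4367, -0.2378, 0.1963]
tool_rot: [0.001, 0.707, 0.707, -0.0]
contact_force: [-0.6, 0.0, 0.9]
gripper_width: 0.754
```

Emit:
{"fn": "play_rows", "kwargs": {"increments": [{"offset":[0,0,0],"twist":0,"grip":0.4},{"offset":[0,0,0],"twist":0,"grip":0.2},{"offset":[0,0,0],"twist":0,"grip":0.2},{"offset":[0,0,0],"twist":0,"grip":0.2},{"offset":[0,0,0],"twist":0,"grip":0.2}]}}

```text
time: 10.57
tool_pos: [0.4369, -0.238, 0.1967]
tool_rot: [0.002, 0.707, 0.707, 0.0]
contact_force: [-0.8, 0.8, 6.6]
gripper_width: 0.68
```

Emit:
{"fn": "play_rows", "kwargs": {"increments": [{"offset":[0,0,-10],"twist":0,"grip":0.2},{"offset":[0,0,-35],"twist":0,"grip":0.2},{"offset":[0,0,-65],"twist":0,"grip":0.2},{"offset":[0,0,-95],"twist":0,"grip":0.2},{"offset":[0,0,-115],"twist":0,"grip":0.2}]}}

```text
time: 10.98
tool_pos: [0.4362, -0.2373, 0.3127]
tool_rot: [0.001, 0.707, 0.707, 0.0]
contact_force: [0.9, -0.1, -1.2]
gripper_width: 0.683
```

Emit:
{"fn": "play_rows", "kwargs": {"increments": [{"offset":[-1,18,0],"twist":0,"grip":0.2},{"offset":[-3,46,0],"twist":0,"grip":0.2},{"offset":[-6,78,0],"twist":0,"grip":0.2},{"offset":[-8,110,0],"twist":0,"grip":0.2},{"offset":[-10,140,0],"twist":0,"grip":0.2}]}}

```text
time: 11.4
tool_pos: [0.5772, -0.2471, 0.3095]
tool_rot: [-0.0, 0.707, 0.707, 0.0]
contact_force: [0.5, 0.6, -2.3]
gripper_width: 0.682
```

Emit:
{"fn": "play_rows", "kwargs": {"increments": [{"offset":[-1,18,0],"twist":0,"grip":0.2},{"offset":[-2,30,0],"twist":0,"grip":0.2},{"offset":[-2,30,0],"twist":0,"grip":0.2},{"offset":[-2,30,0],"twist":0,"grip":0.2},{"offset":[-2,30,10],"twist":0,"grip":0.2}]}}

```text
time: 11.82
tool_pos: [0.6061, -0.2495, 0.3016]
tool_rot: [0.002, 0.707, 0.707, 0.0]
contact_force: [-0.1, -0.1, -2.1]
gripper_width: 0.683
```

Emit:
{"fn": "play_rows", "kwargs": {"increments": [{"offset":[0,0,20],"twist":0,"grip":0.2},{"offset":[0,0,45],"twist":0,"grip":0.2},{"offset":[0,0,70],"twist":0,"grip":0.2},{"offset":[0,0,85],"twist":0,"grip":0.2},{"offset":[0,0,93],"twist":0,"grip":0.2}]}}

```text
time: 12.23
tool_pos: [0.6041, -0.2486, 0.2029]
tool_rot: [-0.003, 0.707, 0.707, -0.001]
contact_force: [-1.3, 0.0, -2.9]
gripper_width: 0.681
```

Emit:
{"fn": "play_rows", "kwargs": {"increments": [{"offset":[0,0,2],"twist":0,"grip":0.2},{"offset":[0,0,4],"twist":0,"grip":0.2},{"offset":[0,0,6],"twist":0,"grip":0.2},{"offset":[0,0,7],"twist":0,"grip":0.2},{"offset":[0,0,7],"twist":0,"grip":0.2}]}}

```text
time: 12.65
tool_pos: [0.6068, -0.2497, 0.2018]
tool_rot: [0.001, 0.707, 0.707, 0.0]
contact_force: [-1.0, 0.7, 1.4]
gripper_width: 0.68
```

Emit:
{"fn": "play_rows", "kwargs": {"increments": [{"offset":[0,0,1],"twist":0,"grip":0.2},{"offset":[0,0,1],"twist":0,"grip":0.75},{"offset":[0,0,1],"twist":0,"grip":0.85},{"offset":[0,0,1],"twist":0,"grip":1},{"offset":[0,0,1],"twist":0,"grip":1}]}}

```text
time: 13.07
tool_pos: [0.6062, -0.2494, 0.1989]
tool_rot: [0.0, 0.707, 0.707, 0.0]
contact_force: [-0.4, 0.1, -0.4]
gripper_width: 1.001
```

Emit:
{"fn": "play_rows", "kwargs": {"increments": [{"offset":[0,0,0],"twist":0,"grip":1},{"offset":[0,0,-20],"twist":0,"grip":1},{"offset":[0,0,-50],"twist":0,"grip":1},{"offset":[0,0,-80],"twist":0,"grip":1},{"offset":[0,0,-110],"twist":0,"grip":1}]}}

```text
time: 13.48
tool_pos: [0.6059, -0.2492, 0.3093]
tool_rot: [-0.001, 0.707, 0.707, -0.0]
contact_force: [0.4, -0.2, -0.0]
gripper_width: 1.001
```

Emit:
{"fn": "play_rows", "kwargs": {"increments": [{"offset":[10,-7,0],"twist":0,"grip":1},{"offset":[38,-26,0],"twist":0,"grip":1},{"offset":[66,-45,0],"twist":0,"grip":1},{"offset":[94,-64,0],"twist":0,"grip":1},{"offset":[122,-83,0],"twist":0,"grip":1}]}}

```text
time: 13.9
tool_pos: [0.5221, -0.1263, 0.3085]
tool_rot: [-0.0, 0.707, 0.707, 0.0]
contact_force: [-0.6, 0.0, 0.7]
gripper_width: 0.997
```

Emit:
{"fn": "play_rows", "kwargs": {"increments": [{"offset":[28,-19,0],"twist":0,"grip":1},{"offset":[56,-38,0],"twist":0,"grip":1},{"offset":[84,-57,0],"twist":0,"grip":1},{"offset":[116,-78,0],"twist":0,"grip":1},{"offset":[116,-78,0],"twist":0,"grip":1}]}}

```text
time: 14.32
tool_pos: [0.4422, -0.0078, 0.3075]
tool_rot: [-0.002, 0.706, 0.709, -0.0]
contact_force: [0.9, -0.5, -0.7]
gripper_width: 0.998
```

Emit:
{"fn": "play_rows", "kwargs": {"increments": [{"offset":[0,0,0],"twist":0,"grip":1},{"offset":[0,0,0],"twist":0,"grip":1}]}}

```text
time: 14.48
tool_pos: [0.4452, -0.0113, 0.309]
tool_rot: [0.001, 0.707, 0.707, 0.0]
contact_force: [0.1, 0.4, 0.5]
gripper_width: 1.002
```

```bash
python3 - <<'E'
from h import *
s=manip.state(); print(s["tool_pos"],s["gripper_width"],s["contact_force"])
a=manip.grab_frame("scene"); b=manip.grab_frame("top")
cv2.imwrite("pics/p6.png",np.hstack([cv2.resize(a[130:300,150:350],(400,340)),cv2.resize(b[90:260,220:420],(400,340))]))
for n in("jam_center","syrup_center"):
  for c in("scene","top"): print(n,[(round(d["p"],2),np.round(w(c,d["xyz"]),3).tolist()) for d in manip.tip_of(n,c)])
E
```

```text
[ 0.44524967 -0.01129474  0.30904518] 1.0023138820204744 [0.0921265  0.35311389 0.46759432]
jam_center [(0.96, [0.608, -0.245, 0.041])]
jam_center [(0.96, [0.61, -0.251, 0.037])]
syrup_center [(0.78, [0.449, -0.014, 0.043])]
syrup_center [(0.6, [0.448, -0.012, 0.041])]
```

View pics/p6.png

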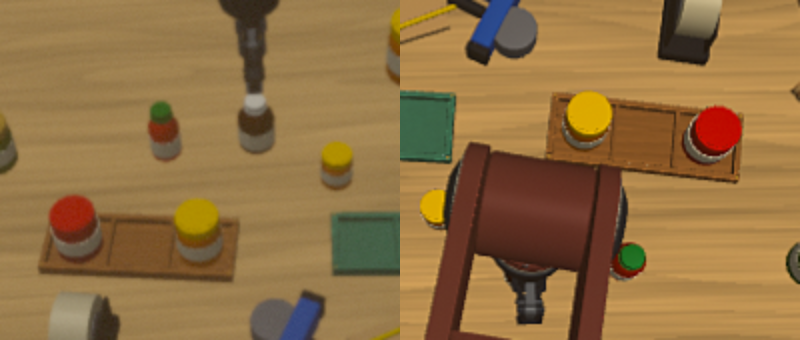

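Emit:
{"fn": "play_rows", "kwargs": {"increments": [{"offset":[-1,2,25],"twist":0,"grip":1},{"offset":[-1,2,50],"twist":0,"grip":1},{"offset":[-1,2,75],"twist":0,"grip":1},{"offset":[-1,2,95],"twist":0,"grip":1},{"offset":[-1,2,107],"twist":0,"grip":1}]}}

```text
time: 15.2
tool_pos: [0.4462, -0.0126, 0.199]
tool_rot: [-0.002, 0.707, 0.707, -0.001]
contact_force: [0.3, 0.1, 0.2]
gripper_width: 0.999
```

Emit:
{"fn": "play_rows", "kwargs": {"increments": [{"offset":[0,0,7],"twist":0,"grip":1},{"offset":[0,0,7],"twist":0,"grip":1},{"offset":[0,0,7],"twist":0,"grip":1},{"offset":[0,0,7],"twist":0,"grip":0.8},{"offset":[0,0,7],"twist":0,"grip":0.6}]}}

```text
time: 15.62
tool_pos: [0.4479, -0.0125, 0.196]
tool_rot: [0.001, 0.707, 0.707, 0.001]
contact_force: [-0.1, 0.5, 0.5]
gripper_width: 0.747
```

Emit:
{"fn": "play_rows", "kwargs": {"increments": [{"offset":[0,0,0],"twist":0,"grip":0.4},{"offset":[0,0,0],"twist":0,"grip":0.2},{"offset":[0,0,0],"twist":0,"grip":0.2},{"offset":[0,0,0],"twist":0,"grip":0.2},{"offset":[0,0,0],"twist":0,"grip":0.2}]}}

```text
time: 16.03
tool_pos: [0.4479, -0.0125, 0.1961]
tool_rot: [0.001, 0.707, 0.707, 0.001]
contact_force: [-1.1, 0.7, 6.4]
gripper_width: 0.57
```

Emit:
{"fn": "play_rows", "kwargs": {"increments": [{"offset":[0,0,-10],"twist":0,"grip":0.2},{"offset":[0,0,-35],"twist":0,"grip":0.2},{"offset":[0,0,-65],"twist":0,"grip":0.2},{"offset":[0,0,-95],"twist":0,"grip":0.2},{"offset":[0,0,-115],"twist":0,"grip":0.2}]}}

```text
time: 16.45
tool_pos: [0.4471, -0.0123, 0.3125]
tool_rot: [0.001, 0.707, 0.707, 0.001]
contact_force: [1.5, 0.1, -2.1]
gripper_width: 0.57
```

Emit:
{"fn": "play_rows", "kwargs": {"increments": [{"offset":[-14,15,0],"twist":0,"grip":0.2},{"offset":[-34,36,0],"twist":0,"grip":0.2},{"offset":[-56,60,0],"twist":0,"grip":0.2},{"offset":[-79,85,0],"twist":0,"grip":0.2},{"offset":[-102,110,0],"twist":0,"grip":0.2}]}}

```text
time: 16.87
tool_pos: [0.5576, -0.1151, 0.3093]
tool_rot: [-0.001, 0.707, 0.707, -0.0]
contact_force: [-0.9, 0.2, -2.0]
gripper_width: 0.571
```

Emit:
{"fn": "play_rows", "kwargs": {"increments": [{"offset":[-22,24,0],"twist":0,"grip":0.2},{"offset":[-44,47,0],"twist":0,"grip":0.2},{"offset":[-57,60,0],"twist":0,"grip":0.2},{"offset":[-57,60,0],"twist":0,"grip":0.2},{"offset":[-57,60,0],"twist":0,"grip":0.2}]}}

```text
time: 17.28
tool_pos: [0.6171, -0.1717, 0.3089]
tool_rot: [-0.001, 0.707, 0.707, -0.0]
contact_force: [-0.6, -0.2, -1.8]
gripper_width: 0.573
```

```bash
python3 - <<'E'
from h import *
s=manip.state(); print(s["tool_pos"],s["gripper_width"],s["contact_force"])
a=manip.grab_frame("scene")
cv2.imwrite("pics/p7.png",cv2.resize(a[110:310,130:330],(500,500)))
E
```

```text
[ 0.61705031 -0.17174566  0.30894811] 0.5729100551219415 [-0.59913495 -0.24054997 -1.83962018]
```

View pics/p7.png

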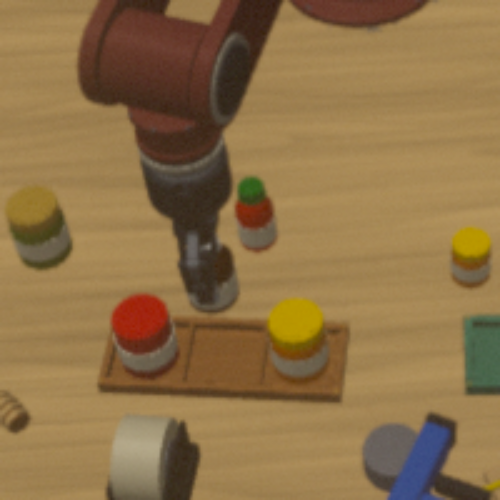

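Emit:
{"fn": "play_rows", "kwargs": {"increments": [{"offset":[0,0,20],"twist":0,"grip":0.2},{"offset":[0,0,45],"twist":0,"grip":0.2},{"offset":[0,0,70],"twist":0,"grip":0.2},{"offset":[0,0,90],"twist":0,"grip":0.2},{"offset":[0,0,102],"twist":0,"grip":0.2}]}}

```text
time: 17.75
tool_pos: [0.6151, -0.1697, 0.2045]
tool_rot: [-0.003, 0.707, 0.707, -0.001]
contact_force: [-0.5, 0.3, -3.2]
gripper_width: 0.572
```

Emit:
{"fn": "play_rows", "kwargs": {"increments": [{"offset":[0,0,2],"twist":0,"grip":0.2},{"offset":[0,0,4],"twist":0,"grip":0.2},{"offset":[0,0,6],"twist":0,"grip":0.2},{"offset":[0,0,7],"twist":0,"grip":0.2},{"offset":[0,0,7],"twist":0,"grip":0.2}]}}

```text
time: 18.17
tool_pos: [0.6176, -0.1715, 0.2021]
tool_rot: [0.001, 0.707, 0.707, 0.0]
contact_force: [1.1, -0.2, -1.2]
gripper_width: 0.574
```

Emit:
{"fn": "play_rows", "kwargs": {"increments": [{"offset":[0,0,0.5],"twist":0,"grip":0.2},{"offset":[0,0,1],"twist":0,"grip":0.2},{"offset":[0,0,1],"twist":0,"grip":0.2}]}}

```text
time: 18.42
tool_pos: [0.6176, -0.1716, 0.2011]
tool_rot: [0.001, 0.707, 0.707, 0.0]
contact_force: [-2.5, 0.1, 3.5]
gripper_width: 0.573
```

Emit:
{"fn": "play_rows", "kwargs": {"increments": [{"offset":[0,0,0],"twist":0,"grip":0.6},{"offset":[0,0,0],"twist":0,"grip":0.8},{"offset":[0,0,0],"twist":0,"grip":1},{"offset":[0,0,0],"twist":0,"grip":1},{"offset":[0,0,0],"twist":0,"grip":1}]}}

```text
time: 18.83
tool_pos: [0.6171, -0.1713, 0.1996]
tool_rot: [-0.0, 0.707, 0.707, 0.0]
contact_force: [0.2, 0.5, -0.1]
gripper_width: 1.001
```

Emit:
{"fn": "play_rows", "kwargs": {"increments": [{"offset":[0,0,0],"twist":0,"grip":1},{"offset":[0,0,-15],"twist":0,"grip":1},{"offset":[0,0,-45],"twist":0,"grip":1},{"offset":[0,0,-80],"twist":0,"grip":1},{"offset":[0,0,-112],"twist":0,"grip":1}]}}

```text
time: 19.25
tool_pos: [0.617, -0.1713, 0.314]
tool_rot: [0.0, 0.707, 0.707, 0.0]
contact_force: [1.0, -0.7, -0.1]
gripper_width: 1.002
```

Emit:
{"fn": "play_rows", "kwargs": {"increments": [{"offset":[7,-33,0],"twist":0,"grip":1},{"offset":[14,-66,0],"twist":0,"grip":1},{"offset":[21,-99,0],"twist":0,"grip":1},{"offset":[28,-132,0],"twist":0,"grip":1},{"offset":[35,-165,0],"twist":0,"grip":1}]}}

```text
time: 19.67
tool_pos: [0.4507, -0.1359, 0.3127]
tool_rot: [0.001, 0.707, 0.707, 0.0]
contact_force: [0.3, -0.1, 0.9]
gripper_width: 1.002
```

Emit:
{"fn": "play_rows", "kwargs": {"increments": [{"offset":[0,0,0],"twist":0,"grip":1},{"offset":[0,0,0],"twist":0,"grip":1},{"offset":[0,0,0],"twist":0,"grip":1}]}}

```text
time: 19.92
tool_pos: [0.4524, -0.1365, 0.3132]
tool_rot: [0.001, 0.707, 0.707, 0.0]
contact_force: [-0.0, 0.2, -0.6]
gripper_width: 1.0
```

```bash
python3 - <<'E'
from h import *
s=manip.state(); print(s["tool_pos"],s["gripper_width"],s["contact_force"])
a=manip.grab_frame("scene"); b=manip.grab_frame("top")
cv2.imwrite("pics/p8.png",np.hstack([cv2.resize(a[130:300,130:330],(400,340)),cv2.resize(b[90:260,220:420],(400,340))]))
for n in("syrup_center","hot_sauce_center","pickles_center"):
  for c in("scene","top"): print(n,[(round(d["p"],2),np.round(w(c,d["xyz"]),3).tolist()) for d in manip.tip_of(n,c)])
E
```

```text
[ 0.45240962 -0.13646192  0.31317974] 0.9997283361361157 [-0.02692129  0.15484868 -0.63118765]
syrup_center [(0.66, [0.617, -0.17, 0.049])]
syrup_center [(0.62, [0.619, -0.169, 0.049])]
hot_sauce_center [(0.87, [0.456, -0.14, 0.042]), (0.62, [0.62, -0.172, 0.003])]
hot_sauce_center [(0.65, [0.449, -0.136, 0.041])]
pickles_center [(0.7, [0.451, -0.376, 0.037])]
pickles_center [(0.95, [0.455, -0.377, 0.039])]
```

View pics/p8.png

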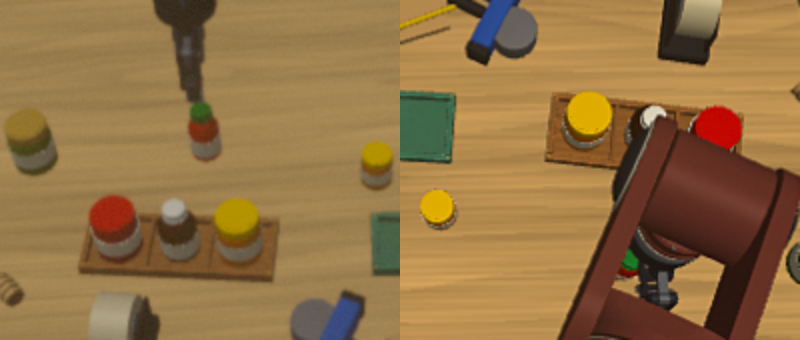

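Emit:
{"fn": "play_rows", "kwargs": {"increments": [{"offset":[0,0,25],"twist":0,"grip":1},{"offset":[0,0,50],"twist":0,"grip":1},{"offset":[0,0,75],"twist":0,"grip":1},{"offset":[0,0,95],"twist":0,"grip":1},{"offset":[0,0,107],"twist":0,"grip":1}]}}

```text
time: 20.73
tool_pos: [0.4513, -0.1359, 0.2019]
tool_rot: [-0.002, 0.707, 0.707, -0.001]
contact_force: [-0.4, 0.6, 0.9]
gripper_width: 1.003
```

Emit:
{"fn": "play_rows", "kwargs": {"increments": [{"offset":[0,0,9],"twist":0,"grip":1},{"offset":[0,0,9],"twist":0,"grip":1},{"offset":[0,0,9],"twist":0,"grip":1},{"offset":[0,0,9],"twist":0,"grip":0.8},{"offset":[0,0,9],"twist":0,"grip":0.6}]}}

```text
time: 21.15
tool_pos: [0.4528, -0.1366, 0.1971]
tool_rot: [0.001, 0.707, 0.707, 0.0]
contact_force: [0.6, 0.3, -0.8]
gripper_width: 0.748
```

Emit:
{"fn": "play_rows", "kwargs": {"increments": [{"offset":[0,0,0],"twist":0,"grip":0.4},{"offset":[0,0,0],"twist":0,"grip":0.2},{"offset":[0,0,0],"twist":0,"grip":0.2},{"offset":[0,0,0],"twist":0,"grip":0.2},{"offset":[0,0,0],"twist":0,"grip":0.2}]}}

```text
time: 21.57
tool_pos: [0.4528, -0.1366, 0.1969]
tool_rot: [0.001, 0.707, 0.707, 0.0]
contact_force: [0.4, 0.2, 5.0]
gripper_width: 0.477
```

Emit:
{"fn": "play_rows", "kwargs": {"increments": [{"offset":[0,0,-10],"twist":0,"grip":0.2},{"offset":[0,0,-35],"twist":0,"grip":0.2},{"offset":[0,0,-65],"twist":0,"grip":0.2},{"offset":[0,0,-95],"twist":0,"grip":0.2},{"offset":[0,0,-115],"twist":0,"grip":0.2}]}}

```text
time: 21.98
tool_pos: [0.4522, -0.1363, 0.3135]
tool_rot: [0.001, 0.707, 0.707, 0.0]
contact_force: [0.3, 0.1, -0.1]
gripper_width: 0.482
```

Emit:
{"fn": "play_rows", "kwargs": {"increments": [{"offset":[14,8,0],"twist":0,"grip":0.2},{"offset":[38,22,0],"twist":0,"grip":0.2},{"offset":[64,37,0],"twist":0,"grip":0.2},{"offset":[90,52,0],"twist":0,"grip":0.2},{"offset":[116,67,0],"twist":0,"grip":0.2}]}}

```text
time: 22.4
tool_pos: [0.5191, -0.019, 0.3106]
tool_rot: [-0.0, 0.707, 0.707, -0.0]
contact_force: [0.3, 0.3, -1.3]
gripper_width: 0.474
```

Emit:
{"fn": "play_rows", "kwargs": {"increments": [{"offset":[26,15,0],"twist":0,"grip":0.2},{"offset":[52,30,0],"twist":0,"grip":0.2},{"offset":[78,45,0],"twist":0,"grip":0.2},{"offset":[104,60,0],"twist":0,"grip":0.2},{"offset":[130,75,0],"twist":0,"grip":0.2}]}}

```text
time: 22.82
tool_pos: [0.5942, 0.1112, 0.3103]
tool_rot: [-0.0, 0.707, 0.707, -0.001]
contact_force: [0.8, -0.0, -2.0]
gripper_width: 0.476
```

Emit:
{"fn": "play_rows", "kwargs": {"increments": [{"offset":[26,15,0],"twist":0,"grip":0.2},{"offset":[52,30,0],"twist":0,"grip":0.2},{"offset":[74,42,0],"twist":0,"grip":0.2},{"offset":[88,49,0],"twist":0,"grip":0.2},{"offset":[88,49,0],"twist":0,"grip":0.2}]}}

```text
time: 23.23
tool_pos: [0.6434, 0.2002, 0.3102]
tool_rot: [-0.001, 0.706, 0.708, 0.0]
contact_force: [-0.2, -0.1, -1.6]
gripper_width: 0.475
```

Emit:
{"fn": "play_rows", "kwargs": {"increments": [{"offset":[0,0,0],"twist":0,"grip":0.2},{"offset":[0,0,0],"twist":0,"grip":0.2},{"offset":[0,0,0],"twist":0,"grip":0.2}]}}

```text
time: 23.48
tool_pos: [0.6427, 0.1967, 0.3104]
tool_rot: [-0.0, 0.707, 0.707, -0.001]
contact_force: [-1.1, -0.4, -1.5]
gripper_width: 0.477
```

```bash
python3 - <<'E'
from h import *
a=manip.grab_frame("scene")
cv2.imwrite("pics/p9.png",cv2.resize(a[110:310,230:430],(500,500)))
E
```

```text
(no output)
```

View pics/p9.png

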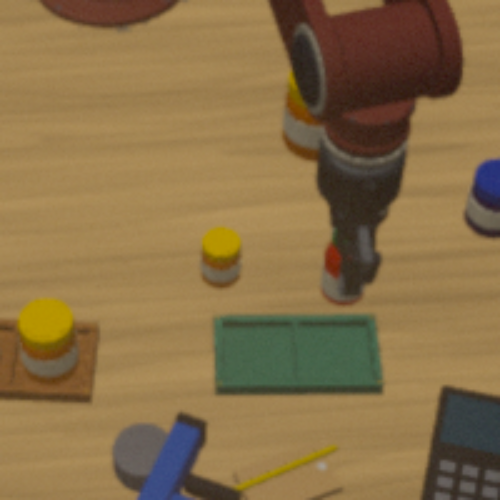

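Emit:
{"fn": "play_rows", "kwargs": {"increments": [{"offset":[1,1,20],"twist":0,"grip":0.2},{"offset":[1,1,45],"twist":0,"grip":0.2},{"offset":[1,1,70],"twist":0,"grip":0.2},{"offset":[1,1,90],"twist":0,"grip":0.2},{"offset":[1,1,102],"twist":0,"grip":0.2}]}}

```text
time: 23.95
tool_pos: [0.6428, 0.1976, 0.2057]
tool_rot: [-0.001, 0.707, 0.707, -0.002]
contact_force: [0.1, 0.8, -1.4]
gripper_width: 0.481
```

Emit:
{"fn": "play_rows", "kwargs": {"increments": [{"offset":[0,0,2],"twist":0,"grip":0.2},{"offset":[0,0,4],"twist":0,"grip":0.2},{"offset":[0,0,6],"twist":0,"grip":0.2},{"offset":[0,0,7],"twist":0,"grip":0.2},{"offset":[0,0,7],"twist":0,"grip":0.2}]}}

```text
time: 24.37
tool_pos: [0.6447, 0.1987, 0.2032]
tool_rot: [0.001, 0.707, 0.707, 0.001]
contact_force: [1.0, -0.5, -0.7]
gripper_width: 0.48
```

Emit:
{"fn": "play_rows", "kwargs": {"increments": [{"offset":[0,0,0.5],"twist":0,"grip":0.2},{"offset":[0,0,1],"twist":0,"grip":0.2},{"offset":[0,0,1],"twist":0,"grip":0.2}]}}

```text
time: 24.62
tool_pos: [0.6446, 0.1989, 0.202]
tool_rot: [0.0, 0.707, 0.707, 0.001]
contact_force: [-0.9, -1.0, 3.5]
gripper_width: 0.478
```

Emit:
{"fn": "play_rows", "kwargs": {"increments": [{"offset":[0,0,0],"twist":0,"grip":0.5},{"offset":[0,0,0],"twist":0,"grip":0.75},{"offset":[0,0,0],"twist":0,"grip":1},{"offset":[0,0,0],"twist":0,"grip":1},{"offset":[0,0,0],"twist":0,"grip":1}]}}

```text
time: 25.03
tool_pos: [0.6441, 0.1987, 0.2005]
tool_rot: [-0.0, 0.707, 0.707, -0.0]
contact_force: [-0.6, -0.0, -0.1]
gripper_width: 0.999
```

Emit:
{"fn": "play_rows", "kwargs": {"increments": [{"offset":[0,0,0],"twist":0,"grip":1},{"offset":[0,0,-15],"twist":0,"grip":1},{"offset":[0,0,-45],"twist":0,"grip":1},{"offset":[0,0,-80],"twist":0,"grip":1},{"offset":[0,0,-110],"twist":0,"grip":1}]}}

```text
time: 25.45
tool_pos: [0.6441, 0.1987, 0.3135]
tool_rot: [0.0, 0.707, 0.707, 0.0]
contact_force: [1.4, -0.0, 1.7]
gripper_width: 1.0
```

Emit:
{"fn": "play_rows", "kwargs": {"increments": [{"offset":[-30,-10,0],"twist":0,"grip":1},{"offset":[-60,-20,0],"twist":0,"grip":1},{"offset":[-90,-30,0],"twist":0,"grip":1},{"offset":[-120,-40,0],"twist":0,"grip":1},{"offset":[-150,-50,0],"twist":0,"grip":1}]}}

```text
time: 25.87
tool_pos: [0.5935, 0.0476, 0.3122]
tool_rot: [0.001, 0.707, 0.707, 0.001]
contact_force: [-0.4, -0.8, 0.4]
gripper_width: 0.998
```

Emit:
{"fn": "play_rows", "kwargs": {"increments": [{"offset":[-30,-10,0],"twist":0,"grip":1},{"offset":[-60,-20,0],"twist":0,"grip":1},{"offset":[-90,-30,0],"twist":0,"grip":1},{"offset":[-120,-40,0],"twist":0,"grip":1},{"offset":[-150,-50,0],"twist":0,"grip":1}]}}

```text
time: 26.28
tool_pos: [0.5435, -0.1026, 0.3122]
tool_rot: [0.001, 0.707, 0.707, 0.0]
contact_force: [0.6, -0.0, -0.1]
gripper_width: 0.998
```

Emit:
{"fn": "play_rows", "kwargs": {"increments": [{"offset":[-30,-10,0],"twist":0,"grip":1},{"offset":[-60,-20,0],"twist":0,"grip":1},{"offset":[-90,-30,0],"twist":0,"grip":1},{"offset":[-120,-40,0],"twist":0,"grip":1},{"offset":[-150,-50,0],"twist":0,"grip":1}]}}

```text
time: 26.7
tool_pos: [0.4934, -0.2527, 0.3123]
tool_rot: [0.001, 0.707, 0.707, 0.0]
contact_force: [0.1, -0.1, 0.4]
gripper_width: 1.0
```

Emit:
{"fn": "play_rows", "kwargs": {"increments": [{"offset":[-30,-10,0],"twist":0,"grip":1},{"offset":[-60,-20,0],"twist":0,"grip":1},{"offset":[-90,-30,0],"twist":0,"grip":1},{"offset":[-124,-43,0],"twist":0,"grip":1},{"offset":[-124,-43,0],"twist":0,"grip":1}]}}

```text
time: 27.12
tool_pos: [0.4492, -0.3799, 0.3126]
tool_rot: [0.002, 0.709, 0.705, -0.001]
contact_force: [-0.1, 0.4, 0.1]
gripper_width: 0.998
```

Emit:
{"fn": "play_rows", "kwargs": {"increments": [{"offset":[0,0,0],"twist":0,"grip":1},{"offset":[0,0,0],"twist":0,"grip":1},{"offset":[0,0,0],"twist":0,"grip":1}]}}

```text
time: 27.37
tool_pos: [0.4515, -0.3744, 0.3111]
tool_rot: [0.0, 0.707, 0.707, 0.0]
contact_force: [0.2, 0.6, -1.0]
gripper_width: 1.001
```

```bash
python3 - <<'E'
from h import *
a=manip.grab_frame("scene"); b=manip.grab_frame("top")
cv2.imwrite("pics/p10.png",a)
for n in("hot_sauce_center","pickles_center"):
  for c in("scene","top"): print(n,[(round(d["p"],2),np.round(w(c,d["xyz"]),3).tolist()) for d in manip.tip_of(n,c)])
E
```

```text
hot_sauce_center [(0.94, [0.65, 0.2, 0.051])]
hot_sauce_center [(0.94, [0.643, 0.199, 0.047])]
pickles_center [(0.93, [0.451, -0.375, 0.038]), (0.28, [0.642, 0.154, -0.0])]
pickles_center [(0.65, [0.452, -0.373, 0.038])]
```

View pics/p10.png

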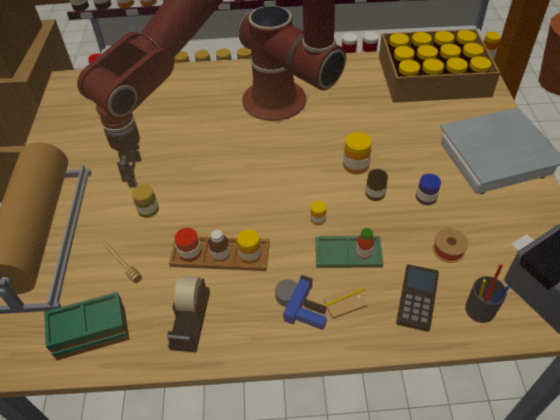

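Emit:
{"fn": "play_rows", "kwargs": {"increments": [{"offset":[0,0,25],"twist":0,"grip":1},{"offset":[0,0,50],"twist":0,"grip":1},{"offset":[0,0,75],"twist":0,"grip":1},{"offset":[0,0,95],"twist":0,"grip":1},{"offset":[0,0,107],"twist":0,"grip":1}]}}

```text
time: 28.08
tool_pos: [0.4505, -0.3743, 0.2008]
tool_rot: [-0.002, 0.707, 0.707, 0.0]
contact_force: [0.2, -0.4, 0.2]
gripper_width: 0.999
```

Emit:
{"fn": "play_rows", "kwargs": {"increments": [{"offset":[0,0,7],"twist":0,"grip":1},{"offset":[0,0,7],"twist":0,"grip":1},{"offset":[0,0,7],"twist":0,"grip":1},{"offset":[0,0,7],"twist":0,"grip":0.8},{"offset":[0,0,7],"twist":0,"grip":0.6}]}}

```text
time: 28.5
tool_pos: [0.4516, -0.3759, 0.1985]
tool_rot: [0.001, 0.707, 0.707, -0.0]
contact_force: [-2.1, 0.5, 2.5]
gripper_width: 0.747
```

Emit:
{"fn": "play_rows", "kwargs": {"increments": [{"offset":[0,0,0],"twist":0,"grip":0.4},{"offset":[0,0,0],"twist":0,"grip":0.2},{"offset":[0,0,0],"twist":0,"grip":0.2},{"offset":[0,0,0],"twist":0,"grip":0.2},{"offset":[0,0,0],"twist":0,"grip":0.2}]}}

```text
time: 28.92
tool_pos: [0.4518, -0.3761, 0.1988]
tool_rot: [0.002, 0.707, 0.707, -0.0]
contact_force: [-0.7, -0.8, 6.8]
gripper_width: 0.682
```

Emit:
{"fn": "play_rows", "kwargs": {"increments": [{"offset":[0,0,-10],"twist":0,"grip":0.2},{"offset":[0,0,-35],"twist":0,"grip":0.2},{"offset":[0,0,-65],"twist":0,"grip":0.2},{"offset":[0,0,-95],"twist":0,"grip":0.2},{"offset":[0,0,-115],"twist":0,"grip":0.2}]}}

```text
time: 29.33
tool_pos: [0.4512, -0.3754, 0.3147]
tool_rot: [0.001, 0.707, 0.707, 0.0]
contact_force: [0.8, -1.1, -1.8]
gripper_width: 0.684
```

Emit:
{"fn": "play_rows", "kwargs": {"increments": [{"offset":[14,5,0],"twist":0,"grip":0.2},{"offset":[40,15,0],"twist":0,"grip":0.2},{"offset":[67,25,0],"twist":0,"grip":0.2},{"offset":[94,35,0],"twist":0,"grip":0.2},{"offset":[121,45,0],"twist":0,"grip":0.2}]}}

```text
time: 29.75
tool_pos: [0.4958, -0.252, 0.3098]
tool_rot: [-0.002, 0.707, 0.707, 0.0]
contact_force: [0.7, -0.6, -2.3]
gripper_width: 0.684
```

Emit:
{"fn": "play_rows", "kwargs": {"increments": [{"offset":[27,10,0],"twist":0,"grip":0.2},{"offset":[54,20,0],"twist":0,"grip":0.2},{"offset":[81,30,0],"twist":0,"grip":0.2},{"offset":[108,40,0],"twist":0,"grip":0.2},{"offset":[135,50,0],"twist":0,"grip":0.2}]}}

```text
time: 30.17
tool_pos: [0.5456, -0.1168, 0.3098]
tool_rot: [-0.002, 0.707, 0.707, -0.0]
contact_force: [0.8, -1.4, -2.6]
gripper_width: 0.683
```

Emit:
{"fn": "play_rows", "kwargs": {"increments": [{"offset":[27,10,0],"twist":0,"grip":0.2},{"offset":[54,20,0],"twist":0,"grip":0.2},{"offset":[81,30,0],"twist":0,"grip":0.2},{"offset":[108,40,0],"twist":0,"grip":0.2},{"offset":[135,50,0],"twist":0,"grip":0.2}]}}

```text
time: 30.58
tool_pos: [0.5953, 0.018, 0.3096]
tool_rot: [-0.001, 0.707, 0.707, -0.001]
contact_force: [0.4, -0.2, -2.2]
gripper_width: 0.684
```

Emit:
{"fn": "play_rows", "kwargs": {"increments": [{"offset":[27,10,0],"twist":0,"grip":0.2},{"offset":[54,20,0],"twist":0,"grip":0.2},{"offset":[78,31,0],"twist":0,"grip":0.2},{"offset":[94,37,0],"twist":0,"grip":0.2},{"offset":[103,40,0],"twist":0,"grip":0.2}]}}

```text
time: 31.0
tool_pos: [0.6357, 0.1211, 0.3101]
tool_rot: [-0.001, 0.706, 0.708, -0.001]
contact_force: [-0.3, -0.9, -2.9]
gripper_width: 0.68
```

Emit:
{"fn": "play_rows", "kwargs": {"increments": [{"offset":[0,0,0],"twist":0,"grip":0.2},{"offset":[0,0,0],"twist":0,"grip":0.2},{"offset":[0,0,0],"twist":0,"grip":0.2}]}}

```text
time: 31.25
tool_pos: [0.6357, 0.1177, 0.3112]
tool_rot: [-0.0, 0.707, 0.707, -0.001]
contact_force: [0.6, -0.1, -2.9]
gripper_width: 0.685
```

Emit:
{"fn": "play_rows", "kwargs": {"increments": [{"offset":[1,1,20],"twist":0,"grip":0.2},{"offset":[1,1,45],"twist":0,"grip":0.2},{"offset":[1,1,70],"twist":0,"grip":0.2},{"offset":[1,1,90],"twist":0,"grip":0.2},{"offset":[1,1,102],"twist":0,"grip":0.2}]}}

```text
time: 31.67
tool_pos: [0.6358, 0.1181, 0.2067]
tool_rot: [-0.001, 0.708, 0.706, -0.002]
contact_force: [-1.0, -0.1, -2.4]
gripper_width: 0.684
```

Emit:
{"fn": "play_rows", "kwargs": {"increments": [{"offset":[0,0,2],"twist":0,"grip":0.2},{"offset":[0,0,4],"twist":0,"grip":0.2},{"offset":[0,0,6],"twist":0,"grip":0.2},{"offset":[0,0,7],"twist":0,"grip":0.2},{"offset":[0,0,7],"twist":0,"grip":0.2}]}}

```text
time: 32.08
tool_pos: [0.6377, 0.1197, 0.2041]
tool_rot: [0.001, 0.707, 0.707, 0.001]
contact_force: [0.0, 0.3, -2.1]
gripper_width: 0.683
```

Emit:
{"fn": "play_rows", "kwargs": {"increments": [{"offset":[0,0,0.5],"twist":0,"grip":0.2},{"offset":[0,0,1],"twist":0,"grip":0.2},{"offset":[0,0,1],"twist":0,"grip":0.2}]}}

```text
time: 32.33
tool_pos: [0.6378, 0.1198, 0.2039]
tool_rot: [0.001, 0.707, 0.707, 0.001]
contact_force: [-2.6, -0.6, 4.8]
gripper_width: 0.686
```

Contact. I release, retreat up and toward the robot, then check.

Emit:
{"fn": "play_rows", "kwargs": {"increments": [{"offset":[0,0,0],"twist":0,"grip":0.75},{"offset":[0,0,0],"twist":0,"grip":0.85},{"offset":[0,0,0],"twist":0,"grip":1},{"offset":[0,0,0],"twist":0,"grip":1},{"offset":[0,0,0],"twist":0,"grip":1}]}}

```text
time: 32.75
tool_pos: [0.6371, 0.1197, 0.2016]
tool_rot: [0.0, 0.707, 0.707, -0.0]
contact_force: [-0.7, -0.7, 0.2]
gripper_width: 0.997
```

Emit:
{"fn": "play_rows", "kwargs": {"increments": [{"offset":[0,0,0],"twist":0,"grip":1},{"offset":[0,0,-15],"twist":0,"grip":1},{"offset":[0,0,-45],"twist":0,"grip":1},{"offset":[0,0,-80],"twist":0,"grip":1},{"offset":[0,0,-115],"twist":0,"grip":1}]}}

```text
time: 33.17
tool_pos: [0.6367, 0.1196, 0.3183]
tool_rot: [-0.0, 0.707, 0.707, -0.0]
contact_force: [0.2, 0.5, 0.2]
gripper_width: 1.001
```

Emit:
{"fn": "play_rows", "kwargs": {"increments": [{"offset":[-24,-30,-5],"twist":0,"grip":1},{"offset":[-48,-60,-10],"twist":0,"grip":1},{"offset":[-72,-90,-15],"twist":0,"grip":1},{"offset":[-96,-120,-20],"twist":0,"grip":1},{"offset":[-120,-150,-25],"twist":0,"grip":1}]}}

```text
time: 33.58
tool_pos: [0.4856, -0.001, 0.3431]
tool_rot: [0.001, 0.707, 0.707, 0.0]
contact_force: [-0.2, -0.3, 1.0]
gripper_width: 1.005
```

Emit:
{"fn": "play_rows", "kwargs": {"increments": [{"offset":[0,0,0],"twist":0,"grip":1},{"offset":[0,0,0],"twist":0,"grip":1},{"offset":[0,0,0],"twist":0,"grip":1}]}}

```text
time: 33.83
tool_pos: [0.4874, -0.0003, 0.3429]
tool_rot: [0.001, 0.707, 0.707, 0.001]
contact_force: [-0.6, -0.1, 0.2]
gripper_width: 0.996
```

```bash
python3 - <<'E'
from h import *
a=manip.grab_frame("scene"); b=manip.grab_frame("top")
cv2.imwrite("pics/p11.png",np.hstack([cv2.resize(a[130:310,140:460],(800,450))[:,:400],cv2.resize(a[130:310,140:460],(800,450))[:,400:]]))
R=lambda a:np.array([[np.cos(a),np.sin(a)],[-np.sin(a),np.cos(a)]])
for n in("honey_center","jam_center","syrup_center","pickles_center","hot_sauce_center","apple_butter","blueberry"):
  t=(.6405,.159,-.083) if n[0] in "p" or n[:3]=="hot" else (.6175,-.171,-.138)
  for c in("scene","top"): print(n,c,[(round(d["p"],2),(p:=np.round(w(c,d["xyz"]),3)).tolist(),np.round(R(t[2])@(p[:2]-t[:2]),3).tolist()) for d in manip.tip_of(n,c)])
print(manip.state()["tool_pos"])
E
```

```text
honey_center scene [(0.66, [0.526, 0.091, 0.027], [-0.127, 0.247]), (0.55, [0.632, -0.09, 0.042], [0.003, 0.082]), (0.55, [0.335, 0.22, 0.049], [-0.334, 0.348])]
honey_center top [(0.59, [0.332, 0.225, 0.049], [-0.337, 0.353]), (0.36, [0.641, 0.159, -0.004], [-0.022, 0.33])]
jam_center scene [(0.74, [0.611, -0.248, 0.044], [0.004, -0.077])]
jam_center top [(0.82, [0.611, -0.25, 0.039], [0.004, -0.079])]
syrup_center scene [(0.64, [0.615, -0.171, 0.049], [-0.002, -0.0])]
syrup_center top [(0.71, [0.62, -0.168, 0.047], [0.002, 0.003])]
pickles_center scene []
pickles_center top [(0.75, [0.643, 0.121, 0.043], [0.006, -0.038])]
hot_sauce_center scene [(0.56, [0.647, 0.2, 0.047], [0.003, 0.041])]
hot_sauce_center top [(0.54, [0.639, 0.198, 0.046], [-0.005, 0.039])]
apple_butter scene [(0.75, [0.445, 0.261, 0.001], [-0.23, 0.404])]
apple_butter top [(0.77, [0.444, 0.265, 0.001], [-0.232, 0.408])]
blueberry scene [(0.94, [0.472, 0.401, -0.003], [-0.223, 0.547]), (0.71, [0.617, -0.173, 0.003], [-0.0, -0.002]), (0.15, [0.619, -0.172, 0.047], [0.002, -0.001])]
blueberry top []
[ 4.87103468e-01 -3.44768002e-04  3.41689765e-01]
```

View pics/p11.png

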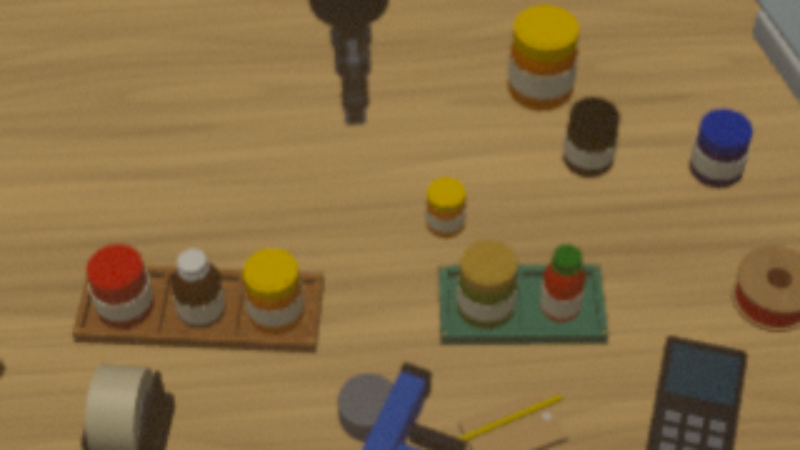

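The crop shows jam (118,285), syrup (197,287) and honey (272,290) upright in the wooden tray, and pickles (487,285) and hot sauce (564,283) upright in the green tray. Apple butter and blueberry stand where they were.

```bash
python3 -c "
from plant import manip
print(manip.job_done())"
```

```text
the job is handed in; nothing more can be done
None
```

Both trays are made up and the job is handed in, at about 34 s on the robot's clock. No verdict came back.

- **Wooden tray:** jam in one outer place, syrup in the middle and the middle-sized honey in the other outer place.
- **Green tray:** pickles and hot sauce, one in each place.
- **Setting down:** I lowered each jar or bottle until the force reading showed contact, then opened the fingers.

**Last checks:** the last picture shows all five upright in their own places. The networks put them within about 6 mm of the place centres (limit 18 mm), at heights that match standing on the tray floor. Apple butter was within about 5 mm of where it started, and blueberry matched its starting position to within the networks' accuracy. The gripper was clear of everything.

**Checks that missed or disagreed:**
- In the final round the top camera did not report the placed honey or the blueberry, and the scene camera missed the pickles. The other camera and the picture showed each of them.
- The top camera also gave one false honey at the green tray (p 0.36), and the scene camera gave a false blueberry at the wooden tray (p 0.71). The picture contradicts both.

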